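# Put the turner and the pastry brush away in their tray

## Robot

A 6-joint arm with a two-finger parallel gripper is mounted at the origin on a cart in front of the work surface, level with it; the furniture and walls round the work are solid. World frame = base frame: x ahead of the robot, y to its left, z up, the work surface at z = 0. Lengths are in m, angles in rad, forces in N, time in s.
With the tool pointing down it reaches from about 0.425 to 0.95 m from the base axis. Payload 3.5 kg.
Tool frame: the origin (TCP) lies at the very end of the fingers, on their centre line; the grasp point (between the pads) lies 19 mm behind it; z points along the fingers, y is the line along which they close (so a half turn about z gives the same grasp; the last joint's range is limited). The gripper opens to 85 mm and grips with 20 to 120 N. Pads are 22 mm wide; open, the fingers measure 114 mm over their backs; the gripper's body (76 mm by 85 mm) begins 54 mm behind the grasp point. The pads swing forward as they close: fully open they stand 13 mm farther back than shut.
Start: joints at [1.106, 0.286, 1.577, -0, 1.279, -0.15], TCP at [0.209, 0.642, 0.21] pointing down, gripper open.
Joint ranges: [-2.77, 2.77], [-0.9, 2.22], [0.21, 2.48], [-1.53, 4.67], [0.24, 2.81], [-2.84, 2.84]. Speed limits (rad/s): [2.79, 2.79, 3.14, 3.14, 3.14, 3.14].

## Interface

Orientations are given as a unit quaternion [x, y, z, w].
In Python, from plant import ctrl, viewer, job, sensors gives the robot as it stands (ctrl), with the cameras (viewer), the job (job) and the readings (sensors).
- The arm moves only by the shell command python3 inch.py 'ROWS' [FORCE]. ROWS is a JSON list of rows, 1 to 10 of them, each an object with the fields dx, dy, dz (the shift in fractions of the full range, 1 being 0.4 m), drx, dry, drz (a rotation vector in shares of pi rad (1.0 is pi rad)), jaw (the opening from 0.0 (shut) to 1.0 (fully open)); a field left out counts as zero (the opening has to be given); each row is the pose to reach, as a shift and turn from the pose commanded when the command began, along the tool's axes at that moment; what a row does not reach only later rows make up. A row lasts 1/8 s, in which the tool goes at most 0.0625 m and 0.188 rad, less where a joint would pass 70% of its speed; a pose out of reach is approached as far as the arm can. The fingers move at their own pace and stop on an object; FORCE is the grip in N (left out, the last holds). Time passes only in rows, so rows that do not move let the fingers close. It prints the time, the measured TCP pose, the force, the opening and the grip force at its end. Shift and turn numbers lie between -1 and 1, and a call with a number outside is refused. Input that does not fit is refused with a message, and nothing moves.
- sensors.get_state(): the state, without advancing time (a new reading comes with each control period).
- viewer.read_camera(name): name is "scene" or "top" or "wrist"; returns a dict with "pixels" (400x640x3 uint8, red, green, blue), "camera_matrix" (3x3 intrinsics, pixels), "dist_coeffs" ([k1, k2, p1, p2, k3] as OpenCV has them; the pictures are not rectified), "xyz" and "orientation" of the camera in the world. Camera axes: x right, y down, z forward; pixel columns grow to the right and rows downward; lengths in m; the calibration is good to about 2 mm. A picture is of the moment at which its call begins. There is no depth.
- job.sign_off(): hands the job in; it is judged then, once.
The state is a dict: "time": time; "qpos": joint angles; "dq": joint speeds; "joint_efforts": joint torques, N m; "eef_pos": TCP position; "tcp_rot": TCP orientation; "contact_force": force on the tool from outside, world axes, zero at the start; "wrist_torque": the same for the moment, N m; "opening": opening from 0.0 (shut) to 1.0 (fully open); "finger_force": force on a finger pad.
Only numpy, scipy, OpenCV 4.12 (cv2) and the standard library are available. Lean on these libraries where they do the work, as an engineer would, in place of code of your own. Each camera call takes 0.05 s, during which the arm holds its last target. There are 200 camera calls.

## Task

Put the slotted turner and the pastry brush away in the white utensil tray: lay each one down, without dropping it in, flat on the floor of the compartment shaped for it, with its head in the compartment's wide end. Leave the other things on the worktop standing as they are.

Things in the scene. Friction and masses are not known exactly. Their poses are not given: they have to be found in the camera images.
- tray: White utensil tray, fixed, 220 (x) x 158 (y) x 22 mm high; origin at the centre of its underside, x along its length, z up. Floor 5 mm thick, compartments 17 mm deep. Two grey-lined key-shaped compartments lie along x, head to tail. From x = -35 to +25 mm there are no walls right across the tray: a finger gap, in which handles can be held while they are laid in.
- turner_bed (a point): Where the turner's origin belongs, its head toward the tray's +x: on the floor at (0, +37, 5) mm in the tray's frame, axes as the tray's. The turner compartment is centred on this line: wide end (74 mm) from x = +25 to +105, channel 36 mm wide from x = -105 to -35.
- brush_bed (a point): Where the brush's origin belongs, its head toward the tray's -x: on the floor at (0, -43, 5) mm in the tray's frame, axes as the tray's. The brush compartment is centred on this line: wide end (54 mm) from x = -105 to -35, channel 36 mm wide from x = +25 to +105.
- turner: Slotted turner lying flat, 190 mm long. Origin: midway along it, on its underside; +x to the head, z up. Black handle 22 wide, 18 high, x = -95 to +15 mm; steel neck 12 wide to x = 30; slotted steel head 62 wide, 5 thick, x = 30 to 95. About 0.12 kg, centre of mass near x = -10. Held across the handle near x = -10, the grip comes to lie in the tray's finger gap.
- turner_tip (a point): Middle of the turner's front edge, at x = +95 mm in its frame, 2.5 mm above its underside.
- brush: Flat pastry brush lying flat, 180 mm long. Origin: midway along it, on its underside; +x to the head, z up. Pale wooden handle 22 wide, 18 high, x = -90 to +25 mm; steel ferrule 42 wide, 16 high to x = 47; stiff red head 40 wide, 14 high to x = 90. About 0.1 kg, centre of mass near x = +10. Held across the handle near x = -2, the grip comes to lie in the tray's finger gap.
- brush_tip (a point): Middle of the brush's front end, at x = +90 mm in its frame, 7.5 mm above its underside.
- mug: Spotted white mug, 82 x 114 x 91 mm, a bystander. Origin: centre of its underside.
- garlic: Bulb of garlic, 55 mm across and high, a bystander. Origin: centre of its underside.
- tin: Food tin with a green label, 75 mm across and 58 mm high, a bystander. Origin: centre of its underside.
- spice_jar: Spice jar with a red cap, 45 mm across and 106 mm high, a bystander. Origin: centre of its underside.
- mill: Small salt shaker with a grey cap, 44 mm across and 90 mm high, a bystander. Origin: centre of its underside.
- teaspoon: Steel teaspoon lying flat, 130 x 27 x 11 mm, a bystander. Origin: centre of its underside.

How it is judged:
By the outcome, as a careful person would: the job done as asked, in the order asked, and still so for the second after the job is handed in, with the robot touching nothing.
It also fails if it takes over 56 s, if anything falls off the work surface, if the arm or the gripper's body presses on something with over 40 N, if the wrist force passes 120 N, or if a joint passes its speed limit or range.

## Working session

There is one attempt and no reset: what is moved stays moved. The work goes in short steps, Python scripts to look and compute and a shell command to move; the robot and the scene stay as the last step left them, time stands still between calls to the robot, and variables do not carry over. Pictures are saved under pics/ and viewed, at most 10 in all, crops included, and the job is handed in when it is done.

```bash
ls; mkdir -p pics; cat > h.py <<'E'
import numpy as np, cv2, json
from scipy.spatial.transform import Rotation as R
from plant import ctrl, viewer, job, sensors
def shot(name,f):
    c=viewer.read_camera(name); cv2.imwrite(f'pics/{f}.png',c['pixels'][:,:,::-1])
    np.savez(f'pics/{f}.npz',**{k:np.asarray(v) for k,v in c.items()}); return c
def load(f): return dict(np.load(f'pics/{f}.npz'))
def rays(c,uv):
    p=cv2.undistortPoints(np.float64(uv).reshape(-1,1,2),np.array(c['camera_matrix']),np.array(c['dist_coeffs'])).reshape(-1,2)
    return R.from_quat(c['orientation']).apply(np.c_[p,np.ones(len(p))])
def plane(c,uv,z):
    d=rays(c,uv); o=np.array(c['xyz']); return o+d*((z-o[2])/d[:,2])[:,None]
def proj(c,P):
    r=R.from_quat(c['orientation']).inv(); 
    return cv2.projectPoints(r.apply(np.float64(P)-c['xyz']),np.zeros(3),np.zeros(3),np.array(c['camera_matrix']),np.array(c['dist_coeffs']))[0].reshape(-1,2)
E
python3 - <<'E'
from h import *
for n in ("top","scene"):
    c=shot(n,n+'1'); print(n,c['xyz'],R.from_quat(c['orientation']).as_matrix().round(2).tolist(),c['camera_matrix'])
s=sensors.get_state(); print(s)
E
```

```text
inch.py
pics
plant.py
top [0.36412043 0.05564906 1.61398739] [[0.01, -1.0, 0.08], [-1.0, -0.01, 0.01], [-0.01, -0.08, -1.0]] [[455.23007163   0.         317.49170634]
 [  0.         455.23007163 200.46891586]
 [  0.           0.           1.        ]]
scene [-0.93675349  0.8295653   0.85248039] [[-0.49, -0.37, 0.79], [-0.87, 0.23, -0.43], [-0.02, -0.9, -0.44]] [[442.41113844   0.         318.1296421 ]
 [  0.         442.41113844 199.79556907]
 [  0.           0.           1.        ]]
{'time': 0.1, 'qpos': array([ 1.10599119e+00,  2.87093151e-01,  1.57807594e+00, -2.27764637e-05,
        1.27859931e+00, -1.49990757e-01]), 'dq': array([ 0.00099797, -0.00192855, -0.00455211,  0.0013583 , -0.00229457,
       -0.00124824]), 'joint_efforts': array([ 6.10239999e-05, -4.07294762e+01, -2.93700027e+01, -1.51368795e-04,
        3.45528810e-03,  1.94065171e-05]), 'eef_pos': array([0.20867964, 0.64123943, 0.20865029]), 'tcp_rot': array([ 1.56754638e-01,  9.87636978e-01, -1.04017773e-03, -3.18777576e-04]), 'contact_force': array([ 0.36168317,  1.06665132, -0.22604424]), 'wrist_torque': array([-0.02661955,  0.03806646, -0.00559072]), 'finger_force': 0.0, 'opening': 1.0026226206253523}
```

View pics/top1.png

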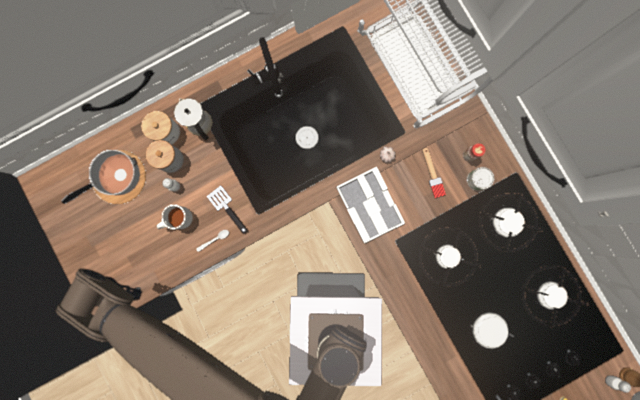

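View pics/scene1.png

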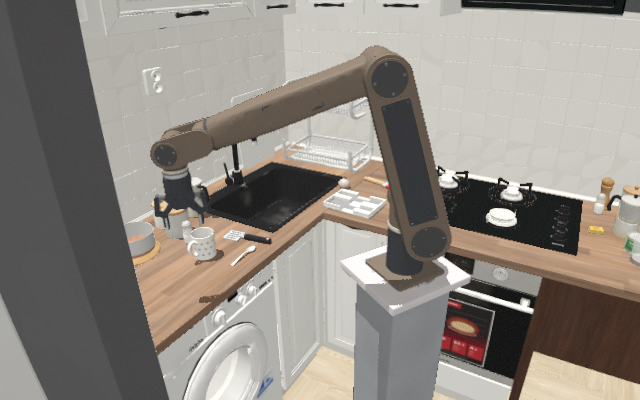

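The top view shows the turner (head near (219,197), handle end (244,232)), the brush (handle end (427,150), red head (437,190)) and the tray around (370,203), with the garlic at (388,155). The scene view confirms the layout. I'll measure these with masks and make an enlarged crop.

```bash
python3 - <<'E'
from h import *
c=load('top1'); im=c['pixels'][:,:,::-1].copy()
a=cv2.resize(im[180:255,150:260],None,fx=5,fy=5,interpolation=cv2.INTER_CUBIC)[:, :550]
b=cv2.resize(im[140:250,330:450],None,fx=5,fy=5,interpolation=cv2.INTER_CUBIC)
o=np.zeros((600,800,3),np.uint8)
a=cv2.resize(im[180:250,195:255],None,fx=5,fy=5,interpolation=cv2.INTER_CUBIC)
b=cv2.resize(im[140:250,332:452],None,fx=4,fy=4,interpolation=cv2.INTER_CUBIC)
o[:350,:300]=a; o[:440,310:790]=b; cv2.imwrite('pics/crop1.png',o)
hsv=cv2.cvtColor(im,cv2.COLOR_BGR2HSV)
def comp(m,box,name):
    x0,y0,x1,y1=box; mm=np.zeros(m.shape,np.uint8); mm[y0:y1,x0:x1]=m[y0:y1,x0:x1]
    n,l,s,ce=cv2.connectedComponentsWithStats(mm); i=1+np.argmax(s[1:,4])
    ys,xs=np.where(l==i); r=cv2.minAreaRect(np.c_[xs,ys].astype(np.float32)); print(name,s[i,4],ce[i].round(1),'rect',np.round(r[0],1),np.round(r[1],1),round(r[2],1)); return cv2.boxPoints(r),ce[i]
H,S,V=[hsv[:,:,k].astype(int) for k in range(3)]
comp((V<60),(218,200,255,240),'thandle')
comp((S<60)&(V>120),(200,180,236,215),'thead')
comp((S>170)&((H<8)|(H>172)),(420,170,450,200),'bred')
comp((H>10)&(H<25)&(V>150)&(S>80),(418,144,440,180),'bhandle')
bx,_=comp((S<50)&(V>90),(330,160,415,250),'tray'); print(plane(c,bx,0.022).round(4).tolist())
E
```

```text
thandle 23 [232.  212.6] rect [232.5 214. ] [14.8  3.5] 45.0
thead 357 [219.3 198.2] rect [220.  199.2] [22.5 18.8] 52.1
bred 28 [438.1 187.4] rect [437. 188.] [ 6. 10.] 90.0
bhandle 664 [428.9 162.3] rect [428.5 161.5] [35. 21.] 90.0
tray 2952 [370.  204.8] rect [370.1 204.7] [64.  46.1] 63.4
[[0.537, 0.0041, 0.022], [0.6119, -0.1404, 0.022], [0.4117, -0.2409, 0.022], [0.3382, -0.0975, 0.022]]
```

View pics/crop1.png

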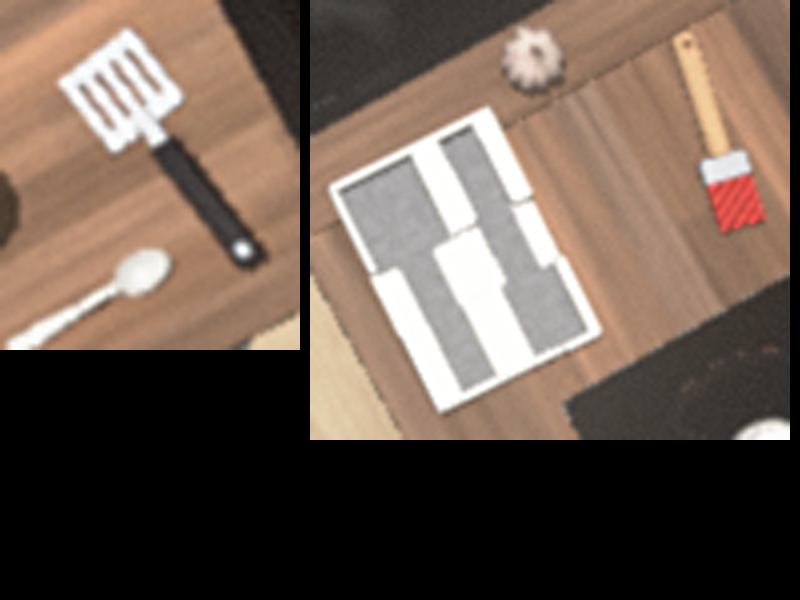

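Enlarged, in crop px ×5/×4: turner tip edge mid (94,56), handle end (250,262). Brush handle end (685,32), tip mid (745,226). Tray corners (330,186), (490,107), (601,332), (441,412); the wide turner end is at the upper left, so tray +x points up in the image. Computing world poses.

```bash
cat >> h.py <<'E'
def go(p,yaw,R0=None,p0=None):
    "tool-axes delta to TCP p with tool y at yaw deg, tool down"
    s=sensors.get_state(); p0=s['eef_pos']; R0=R.from_quat(s['tcp_rot'])
    y=np.radians(yaw); Y=np.array([np.cos(y),np.sin(y),0]); Z=np.array([0,0,-1.]); X=np.cross(Y,Z)
    Rt=R.from_matrix(np.c_[X,Y,Z]); d=R0.inv().apply(np.array(p)-p0); rv=(R0.inv()*Rt).as_rotvec()
    print('d',d.round(4),'rv',rv.round(4),'|d|',np.linalg.norm(d).round(3))
E
python3 - <<'E'
from h import *
c=load('top1')
A=lambda u,v:(195+(u+.5)/5-.5,180+(v+.5)/5-.5); B=lambda u,v:(332+(u-310+.5)/4-.5,140+(v+.5)/4-.5)
def pose(tip,end,zt,ze,L):
    t=plane(c,tip,zt)[0];e=plane(c,end,ze)[0]; d=(t-e)[:2]; l=np.linalg.norm(d); u=d/l
    print('len',l,'ang',np.degrees(np.arctan2(*d[::-1])),'origin',(t[:2]-u*L/2),'from tail',e[:2]+u*L/2); return t,e
pose(A(94,56),A(252,264),.0025,.009,.19)
pose(B(745,226),B(685,32),.0075,.009,.18)
q=plane(c,[B(330,186),B(490,107),B(601,332),B(441,412)],.022)[:,:2]
print(q.round(4),q.mean(0),[np.linalg.norm(q[i]-q[(i+1)%4]).round(4) for i in range(4)])
d=q[0]+q[1]-q[2]-q[3]; w=q[0]+q[3]-q[1]-q[2];print(np.degrees(np.arctan2(d[1],d[0])),np.degrees(np.arctan2(w[1],w[0]))-90)
E
```

```text
len 0.18764247019095015 ang 38.77649057279503 origin [0.44379825 0.37750358] from tail [0.44563617 0.37898007]
len 0.18055442604822727 ang -163.08907253096206 origin [ 0.59488263 -0.34260767] from tail [ 0.59541308 -0.34244639]
[[ 0.5381 -0.0009]
 [ 0.6099 -0.1412]
 [ 0.413  -0.2387]
 [ 0.3416 -0.0995]] [ 0.47561142 -0.12004721] [np.float64(0.1576), np.float64(0.2197), np.float64(0.1565), np.float64(0.2198)]
26.492964551604313 27.129902835699
```

```bash
python3 -c "
from h import *
go([.437,.372,.2],128.8)"
```

```text
d [-0.3005 -0.1853  0.009 ] rv [-0.0018 -0.0013 -0.992 ] |d| 0.353
```

Units first: shifts go in shares of 0.4 m and turns go in shares of pi rad. So -0.3005 m / 0.4 = -0.7513, -0.25 m / 0.4 = -0.625, -0.992 rad / 3.1416 = -0.3158.

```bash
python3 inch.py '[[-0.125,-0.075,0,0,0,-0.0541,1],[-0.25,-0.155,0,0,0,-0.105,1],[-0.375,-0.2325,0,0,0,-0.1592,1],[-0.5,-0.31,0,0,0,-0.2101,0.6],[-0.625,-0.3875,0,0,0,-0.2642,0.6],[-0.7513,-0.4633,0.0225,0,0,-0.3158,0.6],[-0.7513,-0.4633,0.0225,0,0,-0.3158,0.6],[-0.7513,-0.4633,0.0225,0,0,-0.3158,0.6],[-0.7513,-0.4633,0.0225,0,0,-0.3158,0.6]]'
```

```text
refused: ROWS must be a list of objects with named fields. Nothing was moved.
```

Wrong form. The message asks for a list of objects with named fields, so I'll send the same numbers that way.

```bash
python3 inch.py '[{"dx": -0.125,"dy": -0.075,"drz": -0.0541,"jaw": 1},{"dx": -0.25,"dy": -0.155,"drz": -0.105,"jaw": 1},{"dx": -0.375,"dy": -0.2325,"drz": -0.1592,"jaw": 1},{"dx": -0.5,"dy": -0.31,"drz": -0.2101,"jaw": 0.6},{"dx": -0.625,"dy": -0.3875,"drz": -0.2642,"jaw": 0.6},{"dx": -0.7513,"dy": -0.4633,"dz": 0.0225,"drz": -0.3158,"jaw": 0.6},{"dx": -0.7513,"dy": -0.4633,"dz": 0.0225,"drz": -0.3158,"jaw": 0.6},{"dx": -0.7513,"dy": -0.4633,"dz": 0.0225,"drz": -0.3158,"jaw": 0.6},{"dx": -0.7513,"dy": -0.4633,"dz": 0.0225,"drz": -0.3158,"jaw": 0.6}]'; python3 -c "
from h import *
c=shot('wrist','w1'); print(c['xyz'],R.from_quat(c['orientation']).as_matrix().round(2).tolist())
P=np.array([.4447,.3782,0]);a=np.radians(38.8);u=np.array([np.cos(a),np.sin(a),0])
print(proj(c,[P+u*.095+[0,0,.0025],P-u*.095+[0,0,.009]]))
go([.437,.372,.004],128.8)"
```

```text
time: 1.23
eef_pos: [0.4365, 0.3736, 0.201]
tcp_rot: [-0.333, 0.943, 0.0, -0.0]
contact_force: [-0.3, -1.2, -0.4]
opening: 0.6
finger_force: 0.0
[0.38164988 0.32914359 0.36529008] [[-0.63, 0.75, 0.21], [0.78, 0.6, 0.17], [0.0, 0.28, -0.96]]
[[315.78709072 257.11110377]
 [315.69098896  95.05881528]]
d [ 0.0006 -0.0017  0.197 ] rv [0.0002 0.0001 0.0017] |d| 0.197
```

View pics/w1.png

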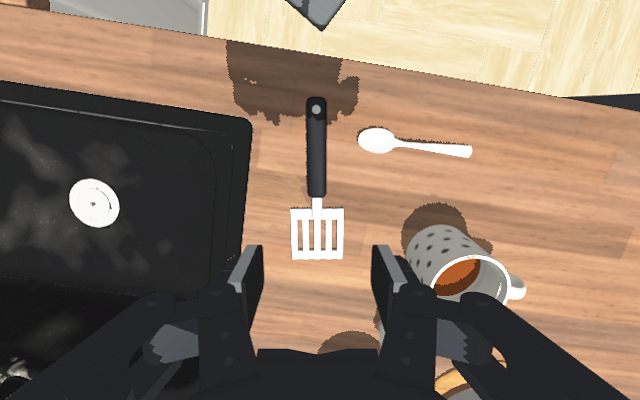

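The wrist view shows the turner upright: tip mid (317,260), handle end (316,97). That is within about 2 px (2 mm) of the prediction. The spoon bowl's left edge at (357,140) is clear of the half-open fingers. Going straight down.

In the tool's units: 0.197 m / 0.4 = 0.4925, 0.18 m / 0.4 = 0.45.

```bash
python3 inch.py '[{"dz": 0.125,"jaw": 0.5},{"dz": 0.25,"jaw": 0.5},{"dz": 0.375,"jaw": 0.5},{"dz": 0.45,"jaw": 0.5},{"dz": 0.4925,"jaw": 0.5},{"dz": 0.4925,"jaw": 0.5},{"dz": 0.4925,"jaw": 0.5}]' 60; python3 inch.py '[{"jaw": 0},{"jaw": 0},{"jaw": 0},{"jaw": 0},{"jaw": 0},{"jaw": 0}]' 60
```

```text
time: 2.15
eef_pos: [0.4384, 0.3736, 0.0056]
tcp_rot: [-0.332, 0.943, 0.0, 0.002]
contact_force: [-1.2, -0.3, 1.0]
opening: 0.502
finger_force: 0.0
time: 2.9
eef_pos: [0.4373, 0.3725, 0.0038]
tcp_rot: [-0.332, 0.943, -0.0, -0.0]
contact_force: [0.1, 0.4, 0.1]
opening: -0.002
finger_force: 0.0
```

The gripper shut fully, so the handle was missed. Looking.

```bash
python3 -c "
from h import *
c=shot('wrist','w2');s=shot('scene','s2');t=shot('top','t2')
o=np.zeros((600,800,3),np.uint8)
o[:400,:640]=c['pixels'][:,:,::-1]
o[400:,:400]=cv2.resize(s['pixels'][190:290,180:380,::-1],(400,200))
o[400:,400:]=cv2.resize(t['pixels'][170:270,170:370,::-1],(400,200))
cv2.imwrite('pics/v2.png',o); print(sensors.get_state())"
```

```text
{'time': 3.05, 'qpos': array([ 5.29074265e-01,  3.25781142e-01,  1.94711537e+00,  1.95448711e-05,
        8.68910675e-01, -1.71891545e+00]), 'dq': array([ 0.00063206, -0.00184568,  0.00014763,  0.00068005,  0.00247507,
       -0.00117291]), 'joint_efforts': array([-1.92325955e-03, -3.57012498e+01, -2.28908247e+01, -2.99909188e-04,
        6.74491857e-04, -4.86965519e-06]), 'eef_pos': array([0.43726614, 0.37254341, 0.00383738]), 'tcp_rot': array([-3.32157838e-01,  9.43223812e-01, -1.29821864e-05, -1.06741820e-04]), 'contact_force': array([-0.09982843,  0.13877001, -1.08587025]), 'wrist_torque': array([ 0.02913455, -0.00372786, -0.01604824]), 'finger_force': 0.0, 'opening': 0.0028195361032892215}
```

View pics/v2.png

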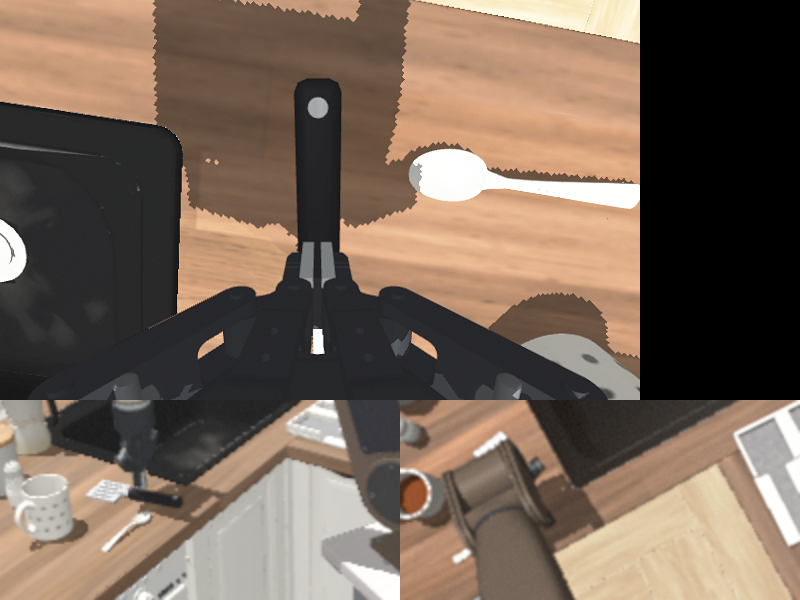

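```bash
python3 -c "
from h import *
c=load('w2');p=sensors.get_state()['eef_pos']
print(c['xyz'],proj(c,[p+[0,0,z] for z in (0,.01,.019,.03)]))
P=np.array([.4453,.380,0]);a=np.radians(38.8);u=np.array([np.cos(a),np.sin(a),0]);v=np.array([-u[1],u[0],0])
print(proj(c,[P-u*.095+[0,0,.009],P-u*.095+[0,0,.018],P-u*.017+v*.011+[0,0,.018],P-u*.017-v*.011+[0,0,.018],P+u*.015+[0,0,.018],P+u*.03]))
c=load('w1');p=np.array([.4365,.3736,.201]);print(proj(c,[p,p+[0,0,.013],p+[0,0,.019]]))
"
```

```text
[0.38240635 0.32820054 0.16819598] [[317.39631755 242.79102941]
 [317.42022292 250.39884025]
 [317.44418971 258.02851324]
 [317.47724196 268.55429711]]
[[319.01932075  79.86572831]
 [319.14471375  78.01698176]
 [340.76978047 242.7941968 ]
 [297.16621692 242.82210291]
 [318.90374361 298.40199758]
 [318.70596402 303.42279111]]
[[317.32938889 242.90134819]
 [317.3623454  252.97813449]
 [317.3792911  258.1606507 ]]
```

The geometry agrees (handle predicted where seen), yet the fingers shut without force. I'll reopen, go a bit deeper and close slowly while monitoring.

```bash
python3 inch.py '[{"jaw": 0.5},{"jaw": 0.5},{"jaw": 0.5},{"jaw": 0.5}]' 30; python3 -c "
from h import *
c=shot('wrist','w3');s=shot('scene','s3')
o=np.zeros((600,800,3),np.uint8)
o[:,:]=cv2.resize(c['pixels'][60:360,120:520,::-1],(800,600))
cv2.imwrite('pics/v3.png',o)"
```

```text
(no output)
```

View pics/v3.png

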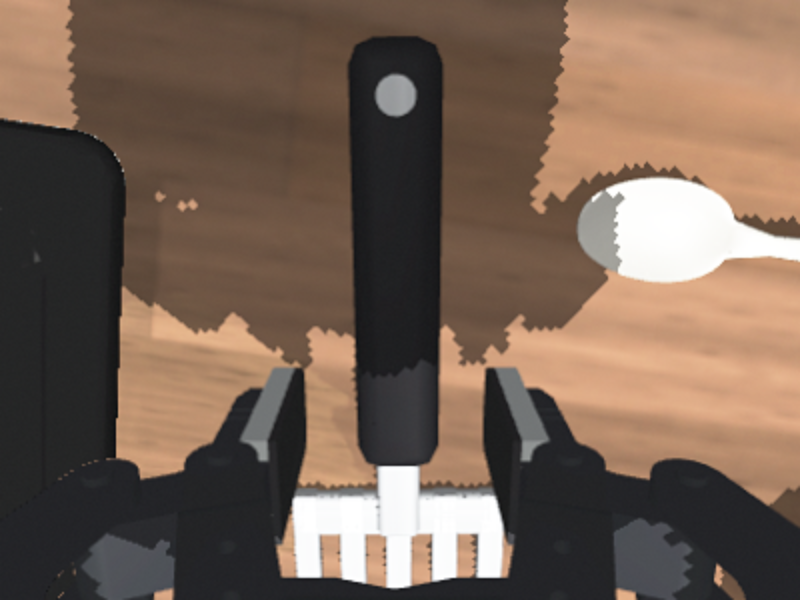

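The wrist view shows open pads straddling the handle (handle columns 358–438, pads at 305 and 487), but their apparent separation suggests the tips are higher than reported. I'll feel downward gently.

In the tool's units: 0.004 m / 0.4 = 0.01.

```bash
python3 inch.py '[{"dz": 0.01,"jaw": 0.5},{"dz": 0.01,"jaw": 0.5}]' 30;python3 inch.py '[{"dz": 0.01,"jaw": 0.5},{"dz": 0.01,"jaw": 0.5}]' 30; python3 -c "
from h import *
c=load('w3');p=sensors.get_state()['eef_pos'];a=np.radians(128.8);v=np.array([np.cos(a),np.sin(a),0]);u=np.array([v[1],-v[0],0])
for z in (0,.01,.02,.03): print(z,proj(c,[[*p[:2],z]+s*v*.02125+k*u*.011 for k in(-1,1) for s in (-1,1)]).round(0).tolist())
s=load('s3');print(proj(s,[[.4373,.3726,.004],[.4373,.3726,.02],[.4373,.3726,.1]]))
"
```

```text
time: 3.9
eef_pos: [0.4369, 0.3723, -0.0006]
tcp_rot: [-0.332, 0.943, -0.0, -0.001]
contact_force: [0.2, -1.2, 0.1]
opening: 0.501
finger_force: 0.0
time: 4.15
eef_pos: [0.437, 0.3724, -0.0046]
tcp_rot: [-0.332, 0.943, -0.0, -0.001]
contact_force: [0.5, -1.1, 0.7]
opening: 0.498
finger_force: 0.0
0 [[279.0, 221.0], [356.0, 221.0], [280.0, 257.0], [355.0, 257.0]]
0.01 [[277.0, 227.0], [358.0, 227.0], [278.0, 265.0], [357.0, 265.0]]
0.02 [[275.0, 234.0], [361.0, 234.0], [276.0, 274.0], [359.0, 274.0]]
0.03 [[272.0, 242.0], [363.0, 242.0], [274.0, 284.0], [362.0, 284.0]]
[[250.8294361  238.37384699]
 [250.45835294 234.68602208]
 [248.56754674 215.75081367]]
```

Now at reported z = −0.005 with no contact. Image tips (272,245)/(363,245) match z≈0.03 rather than 0.004 at the time, so the true tips are roughly 20+ mm above the reported TCP. I'll continue feeling down in small steps.

In the tool's units: 0.008 m / 0.4 = 0.02, 0.004 m / 0.4 = 0.01.

```bash
python3 inch.py '[{"dz": 0.01,"jaw": 0.5},{"dz": 0.02,"jaw": 0.5},{"dz": 0.02,"jaw": 0.5}]' 30; python3 -c "
from h import *
c=shot('wrist','w4');p=sensors.get_state()['eef_pos']
cv2.imwrite('pics/v4.png',cv2.resize(c['pixels'][160:360,180:460,::-1],(800,571)))"
```

```text
time: 4.53
eef_pos: [0.4369, 0.3723, -0.0127]
tcp_rot: [-0.332, 0.943, -0.0, -0.001]
contact_force: [1.0, -0.9, 0.2]
opening: 0.5
finger_force: 0.0
```

View pics/v4.png

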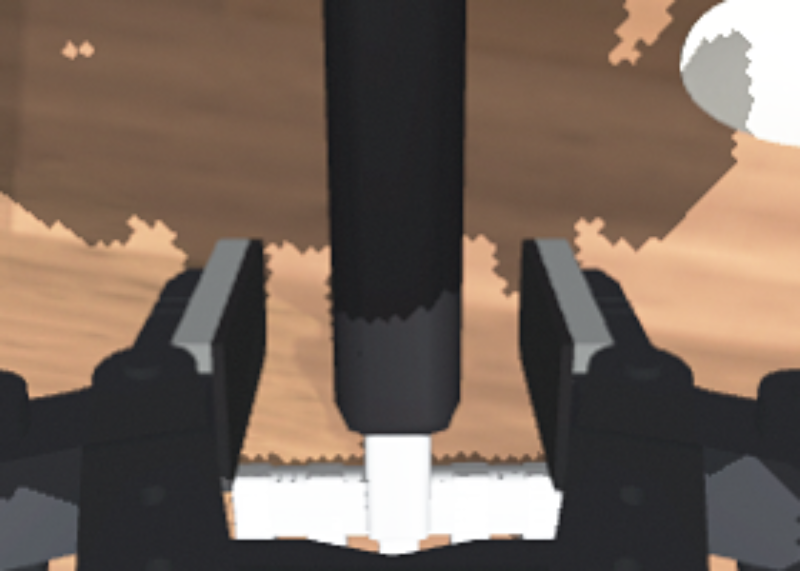

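The pads straddle the handle centred and are still above the table. Continuing down.

In the tool's units: 0.003 m / 0.4 = 0.0075.

```bash
python3 inch.py '[{"dz": 0.0075,"jaw": 0.5},{"dz": 0.0075,"jaw": 0.5}]' 30;python3 inch.py '[{"dz": 0.0075,"jaw": 0.5},{"dz": 0.0075,"jaw": 0.5}]' 30; python3 inch.py '[{"dz": 0.005,"jaw": 0.5},{"dz": 0.005,"jaw": 0.5}]' 30
```

```text
time: 4.82
eef_pos: [0.4372, 0.3725, -0.0153]
tcp_rot: [-0.332, 0.943, -0.0, -0.0]
contact_force: [0.4, 1.2, -0.8]
opening: 0.498
finger_force: 0.0
time: 5.08
eef_pos: [0.4371, 0.3725, -0.0184]
tcp_rot: [-0.332, 0.943, -0.0, -0.0]
contact_force: [1.1, 0.6, -0.5]
opening: 0.502
finger_force: 0.0
time: 5.32
eef_pos: [0.4372, 0.3725, -0.0203]
tcp_rot: [-0.332, 0.943, -0.0, -0.0]
contact_force: [1.3, -0.4, -0.7]
opening: 0.5
finger_force: 0.0
```

```bash
python3 inch.py '[{"jaw": 0},{"jaw": 0},{"jaw": 0},{"jaw": 0},{"jaw": 0}]' 50
```

```text
time: 5.95
eef_pos: [0.4376, 0.3727, -0.0198]
tcp_rot: [-0.332, 0.943, 0.0, 0.0]
contact_force: [-0.7, -1.1, 1.6]
opening: 0.245
finger_force: 52.2
```

Gripped (opening 0.245 ≈ 21 mm, 52 N). Lift and travel via an outward waypoint.

In the tool's units: -0.14 m / 0.4 = -0.35, -0.12 m / 0.4 = -0.3.

```bash
python3 inch.py '[{"dz": -0.05,"jaw": 0},{"dz": -0.175,"jaw": 0},{"dz": -0.3,"jaw": 0},{"dz": -0.35,"jaw": 0},{"dz": -0.35,"jaw": 0}]' 60; python3 -c "
from h import *
go([.56,.15,.12],122);go([.4498,-.0926,.12],116.8)"
```

```text
time: 6.58
eef_pos: [0.4379, 0.373, 0.1214]
tcp_rot: [-0.332, 0.943, 0.0, 0.002]
contact_force: [-0.2, 0.1, -1.8]
opening: 0.239
finger_force: 58.9
d [ 0.0446 -0.2503  0.0014] rv [-0.0002  0.0031  0.1187] |d| 0.254
d [ 0.2825 -0.3703  0.0007] rv [-1.000e-04  3.100e-03  2.095e-01] |d| 0.466
```

In the tool's units: -0.37 m / 0.4 = -0.925, -0.35 m / 0.4 = -0.875, 0.21 rad / 3.1416 = 0.0668.

```bash
python3 inch.py '[{"dx": 0.02,"dy": -0.1125,"drz": 0.0064,"jaw": 0},{"dx": 0.045,"dy": -0.25,"drz": 0.0159,"jaw": 0},{"dx": 0.0675,"dy": -0.375,"drz": 0.0223,"jaw": 0},{"dx": 0.09,"dy": -0.5,"drz": 0.0318,"jaw": 0},{"dx": 0.125,"dy": -0.6,"drz": 0.0382,"jaw": 0},{"dx": 0.225,"dy": -0.675,"drz": 0.0446,"jaw": 0},{"dx": 0.35,"dy": -0.725,"drz": 0.0509,"jaw": 0},{"dx": 0.475,"dy": -0.8,"drz": 0.0573,"jaw": 0},{"dx": 0.6,"dy": -0.875,"drz": 0.0637,"jaw": 0},{"dx": 0.7063,"dy": -0.925,"drz": 0.0668,"jaw": 0}]' 60; python3 inch.py '[{"jaw": 0},{"jaw": 0}]'; python3 -c "
from h import *
c=shot('wrist','w5');shot('top','t5');cv2.imwrite('pics/v5.png',c['pixels'][:,:,::-1])
p=np.array([.4756,-.12,0]);a=np.radians(26.8);M=np.array([[np.cos(a),-np.sin(a),0],[np.sin(a),np.cos(a),0],[0,0,1]])
T=lambda x,y,z:p+M@[x,y,z]
print(proj(c,[T(.11,.079,.022),T(.11,-.079,.022),T(-.11,-.079,.022),T(-.11,.079,.022),T(-.105,.037+.018,.022),T(-.105,.037-.018,.022)]).round(1).tolist())
go([.4498,-.0926,-.014],116.8)"
```

```text
time: 7.82
eef_pos: [0.4463, -0.0938, 0.117]
tcp_rot: [-0.231, 0.973, 0.001, -0.002]
contact_force: [0.1, -0.1, -0.6]
opening: 0.243
finger_force: 59.1
time: 8.07
eef_pos: [0.4478, -0.0921, 0.1179]
tcp_rot: [-0.231, 0.973, 0.001, -0.001]
contact_force: [0.7, -0.5, -1.7]
opening: 0.239
finger_force: 59.1
[[361.2, 322.2], [194.4, 322.6], [163.6, 73.8], [371.6, 73.0], [339.9, 80.0], [292.6, 80.1]]
d [-0.0008 -0.0016  0.1328] rv [ 0.002  -0.0012  0.0007] |d| 0.133
```

View pics/v5.png

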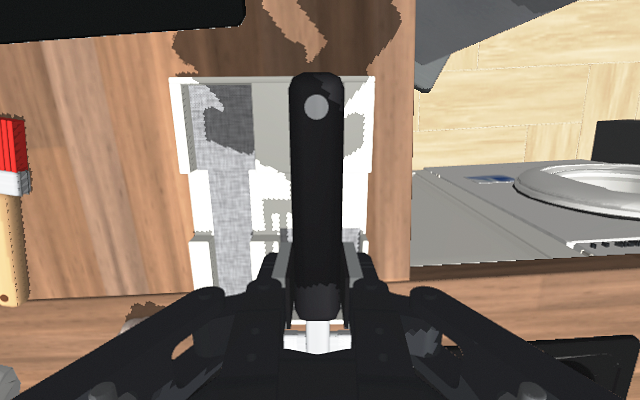

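The wrist view shows the tray's tail edge corners at (169,77) and (375,77), about 4 px right of prediction. The turner handle is centred at column 316, against a channel centre near 320. I'll shift about 1.5 mm to the right and descend.

In the tool's units: 0.13 m / 0.4 = 0.325, -0.002 m / 0.4 = -0.005.

```bash
python3 inch.py '[{"dx": -0.0025,"dy": 0.0025,"dz": 0.125,"jaw": 0},{"dx": -0.005,"dy": 0.0038,"dz": 0.225,"jaw": 0},{"dx": -0.005,"dy": 0.0038,"dz": 0.275,"jaw": 0},{"dx": -0.005,"dy": 0.0038,"dz": 0.3,"jaw": 0},{"dx": -0.005,"dy": 0.0038,"dz": 0.31,"jaw": 0},{"dx": -0.005,"dy": 0.0038,"dz": 0.3175,"jaw": 0},{"dx": -0.005,"dy": 0.0038,"dz": 0.3225,"jaw": 0},{"dx": -0.005,"dy": 0.0038,"dz": 0.325,"jaw": 0}]' 60; python3 inch.py '[{"dz": 0.0025,"jaw": 0},{"dz": 0.0025,"jaw": 0}]'
```

```text
time: 9.18
eef_pos: [0.4506, -0.0907, -0.0096]
tcp_rot: [-0.231, 0.973, -0.0, 0.0]
contact_force: [0.6, -0.2, -2.0]
opening: 0.238
finger_force: 59.1
time: 9.43
eef_pos: [0.4502, -0.0906, -0.011]
tcp_rot: [-0.231, 0.973, -0.0, 0.0]
contact_force: [0.5, -0.1, -2.4]
opening: 0.243
finger_force: 59.1
```

In the tool's units: 0.0025 m / 0.4 = 0.0063, 0.0015 m / 0.4 = 0.0038.

```bash
python3 inch.py '[{"dz": 0.0038,"jaw": 0},{"dz": 0.0063,"jaw": 0},{"dz": 0.0063,"jaw": 0}]';python3 inch.py '[{"dz": 0.0025,"jaw": 0},{"dz": 0.0025,"jaw": 0}]'; python3 inch.py '[{"dz": 0.0025,"jaw": 0},{"dz": 0.0025,"jaw": 0}]'
```

```text
time: 9.8
eef_pos: [0.45, -0.0905, -0.0137]
tcp_rot: [-0.231, 0.973, 0.0, -0.0]
contact_force: [-0.4, -0.2, -0.9]
opening: 0.238
finger_force: 59.1
time: 10.05
eef_pos: [0.45, -0.0905, -0.0147]
tcp_rot: [-0.232, 0.973, 0.0, -0.0]
contact_force: [-0.1, -0.1, -1.4]
opening: 0.24
finger_force: 59.1
time: 10.3
eef_pos: [0.4502, -0.0906, -0.0148]
tcp_rot: [-0.232, 0.973, 0.0, -0.0]
contact_force: [-1.4, 1.5, 5.0]
opening: 0.237
finger_force: 60.0
```

On the floor at the expected height with a light 5 N. Release and rise.

In the tool's units: -0.18 m / 0.4 = -0.45, -0.14 m / 0.4 = -0.35.

```bash
python3 inch.py '[{"jaw": 0.5},{"jaw": 0.5},{"jaw": 0.5},{"dz": -0.075,"jaw": 0.5},{"dz": -0.2,"jaw": 0.5},{"dz": -0.35,"jaw": 0.5},{"dz": -0.45,"jaw": 0.5},{"dz": -0.45,"jaw": 0.5}]' 60; python3 -c "
from h import *
c=shot('wrist','w6');cv2.imwrite('pics/v6.png',c['pixels'][:,:,::-1])
a=np.radians(-163.1);u=np.array([np.cos(a),np.sin(a)]);P=np.array([.5951,-.3425])
g=P-.002*u; print(g); go([*g,.165],106.9)"
```

```text
time: 11.3
eef_pos: [0.4527, -0.0916, 0.1688]
tcp_rot: [-0.232, 0.973, -0.003, 0.004]
contact_force: [0.8, -0.1, -0.2]
opening: 0.5
finger_force: 0.0
[ 0.59701363 -0.3419186 ]
d [-0.0173 -0.2898  0.0019] rv [-0.0028  0.0027  0.1723] |d| 0.29
```

View pics/v6.png

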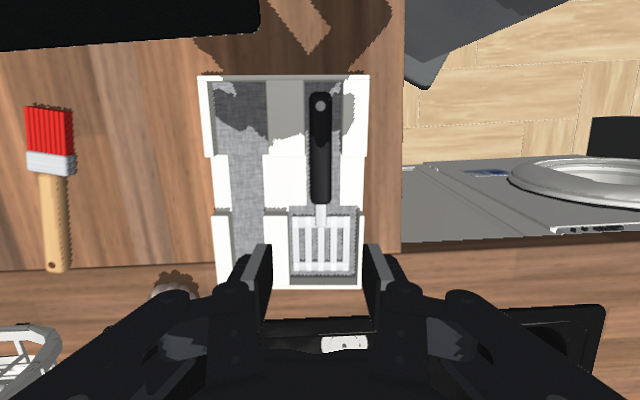

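The turner lies flat in its compartment: head at (290–357, 213–278) inside the wide end, handle centred in the channel at column 320. Next, the brush.

In the tool's units: -0.2898 m / 0.4 = -0.7245, -0.25 m / 0.4 = -0.625, 0.172 rad / 3.1416 = 0.0547.

```bash
python3 inch.py '[{"dx": -0.0075,"dy": -0.125,"drz": 0.0095,"jaw": 0.5},{"dx": -0.015,"dy": -0.25,"drz": 0.0191,"jaw": 0.5},{"dx": -0.0225,"dy": -0.375,"drz": 0.0286,"jaw": 0.5},{"dx": -0.03,"dy": -0.5,"drz": 0.0382,"jaw": 0.5},{"dx": -0.0375,"dy": -0.625,"drz": 0.0477,"jaw": 0.5},{"dx": -0.0433,"dy": -0.7245,"dz": 0.005,"drz": 0.0547,"jaw": 0.5},{"dx": -0.0433,"dy": -0.7245,"dz": 0.005,"drz": 0.0547,"jaw": 0.5},{"dx": -0.0433,"dy": -0.7245,"dz": 0.005,"drz": 0.0547,"jaw": 0.5}]' 60; python3 -c "
from h import *
c=shot('wrist','w7');im=c['pixels'][:,:,::-1].copy();hsv=cv2.cvtColor(im,cv2.COLOR_BGR2HSV)
H,S,V=[hsv[:,:,k].astype(int) for k in range(3)]
m=((S>170)&((H<8)|(H>172))).astype(np.uint8)
n,l,s,ce=cv2.connectedComponentsWithStats(m);k=1+np.argmax(s[1:,4]);print('red',s[k],ce[k])
P=np.array([.5951,-.3425,0]);a=np.radians(-163.1);u=np.array([np.cos(a),np.sin(a),0]);v=np.array([-u[1],u[0],0])
print('pred head quad',proj(c,[P+u*x+v*y+[0,0,.014] for x in(.047,.09) for y in(-.02,.02)]).round(1).tolist())
print('pred handle edges x=-.06,.0,.02',proj(c,[P+u*x+v*y+[0,0,.018] for x in(-.06,-.03,0,.02) for y in(-.011,.011)]).round(1).tolist())
for r in (90,110,130,150,170,190,210,230,250): print(r,[(x,tuple(hsv[r,x])) for x in range(290,350,4)] if r in(170,) else '')
print('tcp',proj(c,[sensors.get_state()['eef_pos']]),sensors.get_state()['eef_pos'])
"
```

```text
time: 12.35
eef_pos: [0.595, -0.3404, 0.1599]
tcp_rot: [-0.147, 0.989, 0.002, -0.001]
contact_force: [0.1, 0.0, -0.3]
opening: 0.498
finger_force: 0.0
red [  96  209   72   62 2444] [133.37234043 238.16816694]
pred head quad [[335.7, 135.4], [293.5, 135.5], [336.4, 87.6], [292.6, 87.6]]
pred handle edges x=-.06,.0,.02 [[325.5, 241.8], [304.1, 241.8], [325.7, 214.0], [303.8, 214.0], [326.0, 184.7], [303.4, 184.8], [326.1, 164.4], [303.2, 164.4]]
90 
110 
130 
150 
170 [(290, (np.uint8(12), np.uint8(112), np.uint8(166))), (294, (np.uint8(13), np.uint8(116), np.uint8(158))), (298, (np.uint8(12), np.uint8(106), np.uint8(135))), (302, (np.uint8(13), np.uint8(108), np.uint8(128))), (306, (np.uint8(13), np.uint8(112), np.uint8(130))), (310, (np.uint8(15), np.uint8(112), np.uint8(128))), (314, (np.uint8(15), np.uint8(112), np.uint8(196))), (318, (np.uint8(16), np.uint8(111), np.uint8(220))), (322, (np.uint8(16), np.uint8(111), np.uint8(221))), (326, (np.uint8(15), np.uint8(112), np.uint8(196))), (330, (np.uint8(15), np.uint8(110), np.uint8(155))), (334, (np.uint8(13), np.uint8(111), np.uint8(131))), (338, (np.uint8(13), np.uint8(109), np.uint8(131))), (342, (np.uint8(13), np.uint8(112), np.uint8(123))), (346, (np.uint8(11), np.uint8(113), np.uint8(120)))]
190 
210 
230 
250 
tcp [[318.19307596 243.62212604]] [ 0.59514089 -0.34008257  0.16062813]
```

```bash
python3 -c "
from h import *
c=load('w7');im=c['pixels'][:,:,::-1].copy();hsv=cv2.cvtColor(im,cv2.COLOR_BGR2HSV)
H,S,V=[hsv[:,:,k].astype(int) for k in range(3)]
m=((S>150)&((H<8)|(H>172))).astype(np.uint8);m[:,:260]=0;m[170:]=0;m[:,380:]=0
m=cv2.morphologyEx(m,cv2.MORPH_CLOSE,np.ones((5,5)))
ys,xs=np.where(m);print('red',len(xs),xs.min(),xs.max(),ys.min(),ys.max(),cv2.minAreaRect(np.c_[xs,ys].astype(np.float32)))
w=(H>=13)&(H<=19)&(V>178)
for r in range(150,260,10):
  x=np.where(w[r,285:355])[0]+285; print(r,len(x),(x.min(),x.max()) if len(x) else '')
s=sensors.get_state();print(s['eef_pos'],proj(c,[s['eef_pos']+[0,0,.025]]))
"
```

```text
red 2016 298 341 90 138 ((319.94097900390625, 113.63896942138672), (47.71009063720703, 43.236488342285156), 88.56790161132812)
150 0 
160 0 
170 16 (np.int64(313), np.int64(328))
180 15 (np.int64(314), np.int64(328))
190 15 (np.int64(314), np.int64(328))
200 15 (np.int64(314), np.int64(328))
210 15 (np.int64(314), np.int64(328))
220 16 (np.int64(314), np.int64(329))
230 16 (np.int64(314), np.int64(329))
240 16 (np.int64(314), np.int64(329))
250 16 (np.int64(314), np.int64(329))
[ 0.59514089 -0.34008257  0.16062813] [[318.60287173 264.54261575]]
```

Brush head mask: centre (319.9,113.6), handle columns 314–329, centre 321. The tool centre is at column 318, so shift +2.5 mm in tool y and −3.5 mm in tool x, then descend.

Units first: shifts go in shares of 0.4 m and turns go in shares of pi rad. So 0.17 m / 0.4 = 0.425, -0.0035 m / 0.4 = -0.0088.

```bash
python3 inch.py '[{"dx": -0.0025,"dy": 0.0025,"dz": 0.1,"jaw": 0.5},{"dx": -0.0088,"dy": 0.0063,"dz": 0.225,"jaw": 0.5},{"dx": -0.0088,"dy": 0.0063,"dz": 0.35,"jaw": 0.5},{"dx": -0.0088,"dy": 0.0063,"dz": 0.4,"jaw": 0.5},{"dx": -0.0088,"dy": 0.0063,"dz": 0.425,"jaw": 0.5},{"dx": -0.0088,"dy": 0.0063,"dz": 0.425,"jaw": 0.5}]' 60; python3 -c "
from h import *
a=np.radians(-163.1);go([.5986,-.3397,-.0198],106.9)
c=shot('wrist','w8');im=c['pixels'][:,:,::-1].copy();hsv=cv2.cvtColor(im,cv2.COLOR_BGR2HSV)
H,S,V=[hsv[:,:,k].astype(int) for k in range(3)]
w=(H>=13)&(H<=19)&(V>178)
for r in range(120,300,20):
  x=np.where(w[r,260:375])[0]+260; print(r,len(x),(x.min(),x.max()) if len(x) else '')
"
```

```text
time: 13.15
eef_pos: [0.5994, -0.3384, -0.0064]
tcp_rot: [-0.147, 0.989, -0.001, 0.001]
contact_force: [0.5, 0.1, 0.4]
opening: 0.497
finger_force: 0.0
d [ 0.0011 -0.001   0.0134] rv [-0.0014  0.001   0.0005] |d| 0.014
120 0 
140 0 
160 0 
180 2 (np.int64(370), np.int64(371))
200 0 
220 25 (np.int64(310), np.int64(334))
240 24 (np.int64(311), np.int64(334))
260 68 (np.int64(273), np.int64(361))
280 44 (np.int64(274), np.int64(357))
```

In the tool's units: 0.013 m / 0.4 = 0.0325, 0.001 m / 0.4 = 0.0025.

```bash
python3 inch.py '[{"dy": 0.0025,"dz": 0.015,"jaw": 0.5},{"dy": 0.0025,"dz": 0.025,"jaw": 0.5},{"dy": 0.0025,"dz": 0.0325,"jaw": 0.5},{"dy": 0.0025,"dz": 0.0325,"jaw": 0.5}]' 60;  python3 inch.py '[{"jaw": 0},{"jaw": 0},{"jaw": 0},{"jaw": 0},{"jaw": 0}]' 50
```

```text
time: 13.7
eef_pos: [0.5982, -0.337, -0.021]
tcp_rot: [-0.147, 0.989, 0.0, -0.0]
contact_force: [0.2, -0.6, -0.9]
opening: 0.498
finger_force: 0.0
time: 14.32
eef_pos: [0.5987, -0.3373, -0.0203]
tcp_rot: [-0.147, 0.989, -0.0, 0.0]
contact_force: [-0.1, -0.7, 1.4]
opening: 0.243
finger_force: 52.5
```

In the tool's units: -0.14 m / 0.4 = -0.35, -0.12 m / 0.4 = -0.3.

```bash
python3 inch.py '[{"dz": -0.05,"jaw": 0},{"dz": -0.175,"jaw": 0},{"dz": -0.3,"jaw": 0},{"dz": -0.35,"jaw": 0},{"dz": -0.35,"jaw": 0}]' 60; python3 -c "
from h import *
go([.4975,-.1563,.12],116.8)"
```

```text
time: 14.95
eef_pos: [0.5992, -0.3376, 0.1215]
tcp_rot: [-0.147, 0.989, -0.001, 0.001]
contact_force: [-0.4, 0.6, -1.3]
opening: 0.242
finger_force: 58.8
d [0.0445 0.2031 0.0008] rv [-0.0031  0.0018 -0.1725] |d| 0.208
```

In the tool's units: 0.203 m / 0.4 = 0.5075, 0.18 m / 0.4 = 0.45, -0.1725 rad / 3.1416 = -0.0549.

```bash
python3 inch.py '[{"dx": 0.025,"dy": 0.1125,"drz": -0.0127,"jaw": 0},{"dx": 0.05,"dy": 0.225,"drz": -0.0255,"jaw": 0},{"dx": 0.075,"dy": 0.3375,"drz": -0.0382,"jaw": 0},{"dx": 0.1,"dy": 0.45,"drz": -0.0509,"jaw": 0},{"dx": 0.1113,"dy": 0.5075,"drz": -0.0549,"jaw": 0},{"dx": 0.1113,"dy": 0.5075,"drz": -0.0549,"jaw": 0},{"dx": 0.1113,"dy": 0.5075,"drz": -0.0549,"jaw": 0}]' 60; python3 -c "
from h import *
go([.4975,-.1563,-.011],116.8)
c=shot('wrist','w9');shot('top','t9');cv2.imwrite('pics/v9.png',c['pixels'][:,:,::-1])"
```

```text
time: 15.82
eef_pos: [0.4964, -0.156, 0.1181]
tcp_rot: [-0.232, 0.973, 0.001, -0.001]
contact_force: [0.1, 0.1, -0.3]
opening: 0.239
finger_force: 59.0
d [-0.001  -0.001   0.1291] rv [ 0.0015 -0.0013 -0.0004] |d| 0.129
```

View pics/v9.png

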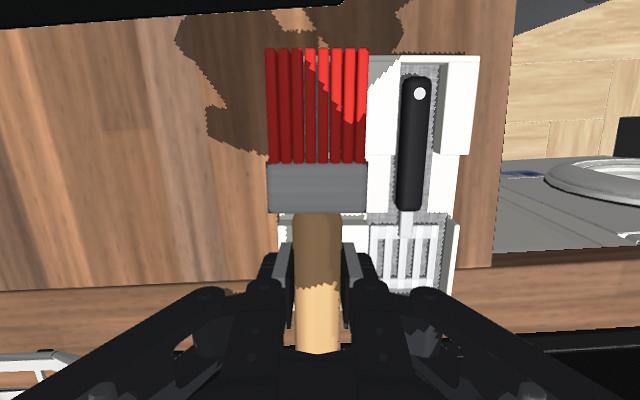

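Final view budget nearly used. The brush is held straight and centred at column 317. Tray right edge at column 480 puts the brush compartment's centre line near 321, so shift about +1.5 mm and lower.

In the tool's units: 0.131 m / 0.4 = 0.3275, 0.0015 m / 0.4 = 0.0038.

```bash
python3 inch.py '[{"dx": -0.0025,"dy": 0.0025,"dz": 0.125,"jaw": 0},{"dx": -0.0025,"dy": 0.0038,"dz": 0.225,"jaw": 0},{"dx": -0.0025,"dy": 0.0038,"dz": 0.275,"jaw": 0},{"dx": -0.0025,"dy": 0.0038,"dz": 0.3,"jaw": 0},{"dx": -0.0025,"dy": 0.0038,"dz": 0.3125,"jaw": 0},{"dx": -0.0025,"dy": 0.0038,"dz": 0.3225,"jaw": 0},{"dx": -0.0025,"dy": 0.0038,"dz": 0.3275,"jaw": 0},{"dx": -0.0025,"dy": 0.0038,"dz": 0.3275,"jaw": 0}]' 60; python3 inch.py '[{"dz": 0.0025,"jaw": 0},{"dz": 0.0025,"jaw": 0}]'; python3 inch.py '[{"dz": 0.0025,"jaw": 0},{"dz": 0.0025,"jaw": 0}]'
```

```text
time: 16.92
eef_pos: [0.4973, -0.1542, -0.0111]
tcp_rot: [-0.232, 0.973, -0.0, 0.0]
contact_force: [-0.1, -0.2, -1.3]
opening: 0.238
finger_force: 59.0
time: 17.18
eef_pos: [0.4971, -0.1541, -0.0124]
tcp_rot: [-0.232, 0.973, -0.0, 0.0]
contact_force: [0.2, 0.6, -1.3]
opening: 0.244
finger_force: 59.0
time: 17.42
eef_pos: [0.4969, -0.154, -0.0136]
tcp_rot: [-0.232, 0.973, 0.0, -0.0]
contact_force: [-0.3, -0.7, -0.5]
opening: 0.243
finger_force: 59.0
```

In the tool's units: 0.001 m / 0.4 = 0.0025.

```bash
python3 inch.py '[{"dz": 0.0025,"jaw": 0},{"dz": 0.0025,"jaw": 0}]'; python3 inch.py '[{"dz": 0.0025,"jaw": 0},{"dz": 0.0025,"jaw": 0}]'
```

```text
time: 17.68
eef_pos: [0.4969, -0.154, -0.0147]
tcp_rot: [-0.232, 0.973, 0.0, -0.0]
contact_force: [-0.3, 0.8, -0.6]
opening: 0.243
finger_force: 59.0
time: 17.92
eef_pos: [0.4971, -0.1541, -0.0153]
tcp_rot: [-0.232, 0.973, -0.0, 0.0]
contact_force: [-1.9, 0.6, 1.7]
opening: 0.24
finger_force: 59.2
```

In the tool's units: -0.24 m / 0.4 = -0.6, -0.2 m / 0.4 = -0.5.

```bash
python3 inch.py '[{"jaw": 0.5},{"jaw": 0.5},{"jaw": 0.5},{"dz": -0.075,"jaw": 0.5},{"dz": -0.2,"jaw": 0.5},{"dz": -0.35,"jaw": 0.5},{"dz": -0.5,"jaw": 0.5},{"dz": -0.6,"jaw": 0.5},{"dz": -0.6,"jaw": 0.5}]' 60; python3 -c "
from h import *
c=shot('wrist','w10');im=c['pixels'][:,:,::-1].copy();cv2.imwrite('pics/v10.png',im[:,:,:]);hsv=cv2.cvtColor(im,cv2.COLOR_BGR2HSV)
H,S,V=[hsv[:,:,k].astype(int) for k in range(3)]
m=((S>150)&((H<8)|(H>172))).astype(np.uint8);ys,xs=np.where(m);print('red',len(xs),cv2.minAreaRect(np.c_[xs,ys].astype(np.float32)))"
```

```text
time: 19.05
eef_pos: [0.4992, -0.1552, 0.2293]
tcp_rot: [-0.232, 0.973, -0.003, 0.004]
contact_force: [0.9, -0.2, -0.6]
opening: 0.497
finger_force: 0.0
red 1262 ((174.3382568359375, 137.366455078125), (44.976966857910156, 339.116943359375), 78.07547760009766)
```

View pics/v10.png

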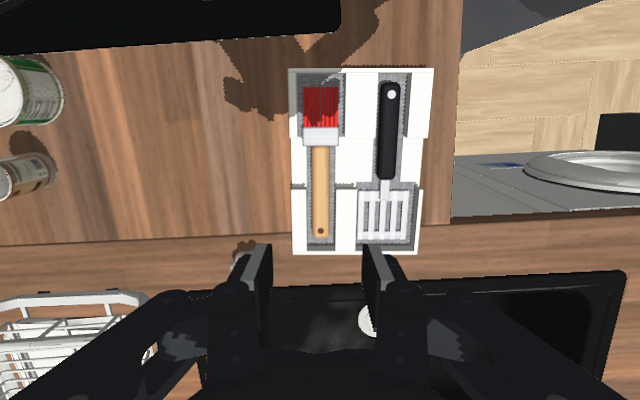

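Both utensils lie in their compartments: brush head at (321,115) in its wide end, turner head at (385,215) in its own. The gripper is clear, so I'm handing in.

```bash
python3 inch.py '[{"jaw": 0.5},{"jaw": 0.5},{"jaw": 0.5},{"jaw": 0.5}]'; python3 -c "
from plant import ctrl, viewer, job, sensors
print(job.sign_off())"
```

```text
time: 19.6
eef_pos: [0.4968, -0.154, 0.2238]
tcp_rot: [-0.232, 0.973, 0.0, -0.0]
contact_force: [-0.3, -0.1, -0.2]
opening: 0.5
finger_force: 0.0
the job is handed in; nothing more can be done
None
```

The turner, then the brush, were lowered flat onto the floor of their own compartments, heads in the wide ends; I moved nothing else, and the job was handed in at 19.6 s (no verdict was returned).

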